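# Roll the test roller mark-up, lay it on the scale, balance the weight on it

## Task

Roll the aluminium roller along its rubber-lined tray, without lifting it, until its red line faces straight up. Then lay it, line still up, in the two blue V-rests on the bench scale, let go, and balance the small brass knob weight upright on top of the roller, on the middle of the red line. Leave the steel weight, the meter and the screwdriver where they are.

Things in the scene. Friction and masses are not known exactly. Their poses are not given: they have to be found in the camera images.
- roller: Loose aluminium cylinder, diameter 50, length 150 mm, 0.6 kg, in the tray (centre 31 mm above the bench). Origin at its centre; own z along the cylinder; own +x points to the red line, 6 mm wide, full length of the wall; a red radius on each end face points to it too. At the start the line looks away from the robot, 0.85 to 1.8 rad from straight up: it must roll towards the robot, 25 mm per rad.
- line_mid (a point): Point on the roller's wall, on the red line at mid-length (25 mm from the roller's centre along its own +x).
- tray_floor (a point): Centre of the floor of the fixed shallow aluminium tray with black rubber liner, 230 mm (own x, the rolling direction) by 200 mm (own y, along the roller); the point is on the liner, 6 mm above the bench, z up. The rims are 12 mm above the bench, 6 mm thick.
- rest (a point): Where the roller's centre lies when seated in the V-rests of the fixed white bench scale, 92 mm above the bench; own y along the seated roller (either end first), z up. The blue 90-degree V's, 18 mm wide, are centred 52 mm either side along y (86 mm free between); arms end 6 mm below this point, 35 mm to either side. The platform is 42 mm below.
- brass_weight: Loose brass knob weight, 110 g: disc of diameter 36 mm and height 10 mm, above it a neck of diameter 10 mm and height 6 mm, then a knob of diameter 16 mm and height 14 mm (total height 30 mm). Origin at the centre of its underside, z up. Stands on the bench.
- steel_weight: Bystander: larger loose steel knob weight, diameter 44 mm, height 40 mm, origin at the centre of its underside.
- meter: Bystander: black hand-held meter lying on the bench, 130 mm (own x) by 70 mm by 30 mm high, origin at the centre of its underside.
- driver: Bystander: screwdriver with a yellow handle lying on the bench along its own x.

How it is judged:
By the outcome, as a careful person would: the job done as asked, in the order asked, and still so for the second after the job is handed in, with the robot touching nothing.
It also fails if it takes over 66 s, if anything falls off the work surface, if the arm or the gripper's body presses on something with over 40 N, if the wrist force passes 120 N, or if a joint passes its speed limit or range.

## Robot

A 6-joint arm with a two-finger parallel gripper is mounted at the origin on the work surface. World frame = base frame: x ahead of the robot, y to its left, z up, the work surface at z = 0. Lengths are in m, angles in degrees, forces in N, time in s.
With the tool pointing down it reaches from about 0.3 to 0.85 m from the base axis. Payload 5.4 kg.
Tool frame: the origin (TCP) lies midway between the tips of the shut fingers; the grasp point (between the pads) lies 19 mm behind it; z points along the fingers, y is the line along which they close (so a half turn about z gives the same grasp; the last joint's range is limited). The gripper opens to 85 mm and grips with 20 to 120 N. Pads are 22 mm wide; open, the fingers measure 114 mm over their backs; the gripper's body (76 mm by 85 mm) begins 54 mm behind the grasp point. The pads swing forward as they close: fully open they stand 13 mm farther back than shut.
Start: joints at [57.004, 9.076, 91.501, -0, 79.423, -12.038], TCP at [0.206, 0.537, 0.231] pointing down, gripper open.
Joint ranges: [-166.64, 166.64], [-54.1, 131.32], [10.49, 154.53], [-73.88, 253.88], [9.74, 151.15], [-171.62, 171.62]. Speed limits (degrees/s): [147.25, 147.25, 180, 180, 180, 180].

## Interface

Orientations are given as [roll, pitch, yaw] about the fixed x, y, z axes, in that order (R = Rz(yaw) Ry(pitch) Rx(roll)).
In Python, from station import r gives the robot as it stands. The module is installed in compiled form; this text tells all that it offers. Calls block until the motion is done:
- r.move_ptp(position, orientation): joint-space move of the TCP to a pose.
- r.servo_line(position, orientation=None, vel=0.15): straight line of the TCP; orientation=None keeps the orientation; vel is the mean speed in m/s.
- r.goto_joints(angles): joint-space move.
- r.grip(opening, newtons=None): finger opening in m; newtons is the grip in N (None keeps the last); returns when the fingers have stopped.
- r.dwell(seconds).
- r.ik(position, orientation): joint angles nearest the present ones, or None.
- r.camera(name): name is "side" or "top" or "wrist"; returns the picture (420x560x3 uint8, blue, green, red); there is no depth.
- r.get_calibration(name): a dict with "mtx" (3x3 intrinsics, pixels), "dist" ([k1, k2, p1, p2, k3] as OpenCV has them; the pictures are not rectified), "R" (3x3) and "t" (3): a world point X has camera coordinates R X + t. Camera axes: x right, y down, z forward; pixel columns grow to the right and rows downward; lengths in m; the calibration is good to about 2 mm. A picture is of the moment at which its call begins: read the wrist's pose just before it. get_calibration takes no time and is no camera call; for the wrist camera it gives the pose at the moment of the call.
A pose or a line that the arm cannot do raises r.IKError and nothing moves.
- r.hand_in(): hands the job in; it is judged then, once.
Readings, each from a call of its own:
- r.read_t(): time.
- r.read_joints(): joint angles.
- r.read_qvel(): joint speeds.
- r.read_joint_torque(): joint torques, N m.
- r.read_position(): TCP position.
- r.read_tcp_rot(): TCP orientation.
- r.read_wrist_force(): force on the tool from outside, world axes, zero at the start.
- r.read_moment(): the same for the moment, N m.
- r.read_opening(): finger opening in m.
- r.read_grasp_force(): force on a finger pad.
Only numpy, scipy, OpenCV 4.12 (cv2) and the standard library are available. Lean on these libraries where they do the work, as an engineer would, in place of code of your own. Each camera call takes 0.05 s, during which the arm holds its last target. There are 200 camera calls.

## Working session

There is one attempt and no reset: what is moved stays moved. The work goes in short steps, each a Python script; the robot and the scene stay as the last script left them, time stands still between calls to the robot, and variables do not carry over. Pictures are saved under pics/ and viewed, at most 10 in all, crops included, and the job is handed in when it is done.

```bash
mkdir -p pics; ls
python3 - <<'E'
from station import r
import cv2,numpy as np
for n in ["top","side"]:
    cv2.imwrite(f"pics/{n}0.png",r.camera(n)); c=r.get_calibration(n); print(n,c["mtx"],c["dist"],c["R"],c["t"])
print(r.read_t(), r.read_tcp_rot())
E
```

```text
pics
top [[532.4891308    0.         286.5796601 ]
 [  0.         532.4891308  214.96292468]
 [  0.           0.           1.        ]] [-0.20140009  0.          0.          0.          0.        ] [[ 0.00545918 -0.99997317  0.00488382]
 [-0.99546368 -0.00589833 -0.09495933]
 [ 0.09498559 -0.00434327 -0.99546917]] [-0.06146803  0.51868441  1.11051073]
side [[419.80938314   0.         279.57132482]
 [  0.         419.80938314 207.38330326]
 [  0.           0.           1.        ]] [-0.0930609  0.         0.         0.         0.       ] [[ 0.96789685 -0.25118902  0.00893104]
 [-0.16569868 -0.66439221 -0.72878457]
 [ 0.18899639  0.70390842 -0.68468481]] [-0.48384793  0.0997611   0.86104414]
0.1 [-1.79902057e+02 -1.94618205e-02  1.59041587e+02]
```

View pics/top0.png

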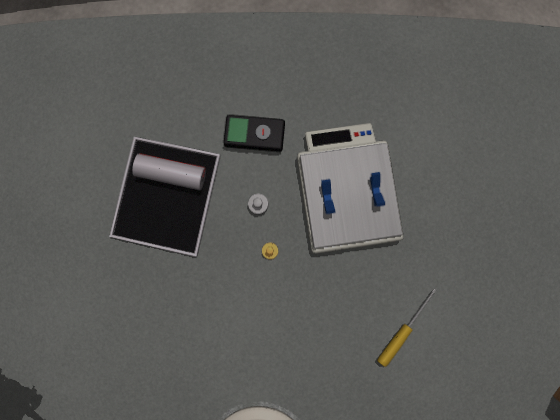

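View pics/side0.png

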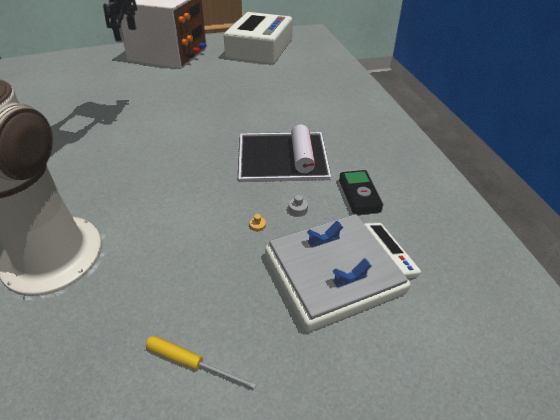

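The top view shows the tray at left (corners about (136,139), (218,153), (196,254), (111,239)) with the roller near (169,172), steel weight (258,204), brass weight (270,251), and V-rests near (328,197) and (377,189). The side view shows the roller's near end face with the red radius at about (307,166). Next I'll enlarge these areas.

```bash
cat > h.py <<'E'
import cv2,numpy as np
from station import r
def px2w(cal,uv,z):
    uv=np.atleast_2d(np.array(uv,float))
    n=cv2.undistortPoints(uv[:,None],cal["mtx"],np.array(cal["dist"]))[:,0]
    R,t=np.array(cal["R"]),np.array(cal["t"]); o=-R.T@t
    d=np.c_[n,np.ones(len(n))]@R
    return o+d*((np.atleast_1d(z)-o[2])/d[:,2])[:,None]
def w2px(cal,X):
    R,t=np.array(cal["R"]),np.array(cal["t"])
    return cv2.projectPoints(np.atleast_2d(np.array(X,float)),cv2.Rodrigues(R)[0],t,cal["mtx"],np.array(cal["dist"]))[0][:,0]
E
python3 - <<'E'
from h import *
t=cv2.imread("pics/top0.png"); s=cv2.imread("pics/side0.png")
up=lambda a,k:cv2.resize(a,None,fx=k,fy=k,interpolation=cv2.INTER_CUBIC)
o=np.zeros((600,800,3),np.uint8)
o[:290,:400]=up(t[140:198,125:205],5)     # roller x5
o[:290,400:800]=up(t[165:223,310:390],5)  # rests x5
o[300:600,:350]=up(s[120:180,280:350],5)   # roller end side x5
o[300:600,400:700]=up(t[190:265,240:315],4) # weights x4
cv2.imwrite("pics/c1.png",o)
c=r.get_calibration("top")
print(px2w(c,[(136,139),(218,153),(196,254),(111,239)],.012).round(4))
print(px2w(c,[(258,204),(270,251)],0.01).round(4))
E
```

```text
[[0.6885 0.2782 0.012 ]
 [0.6558 0.0926 0.012 ]
 [0.4346 0.1361 0.012 ]
 [0.465  0.3265 0.012 ]]
[[ 0.5439  0.0034  0.01  ]
 [ 0.4425 -0.0234  0.01  ]]
```

View pics/c1.png

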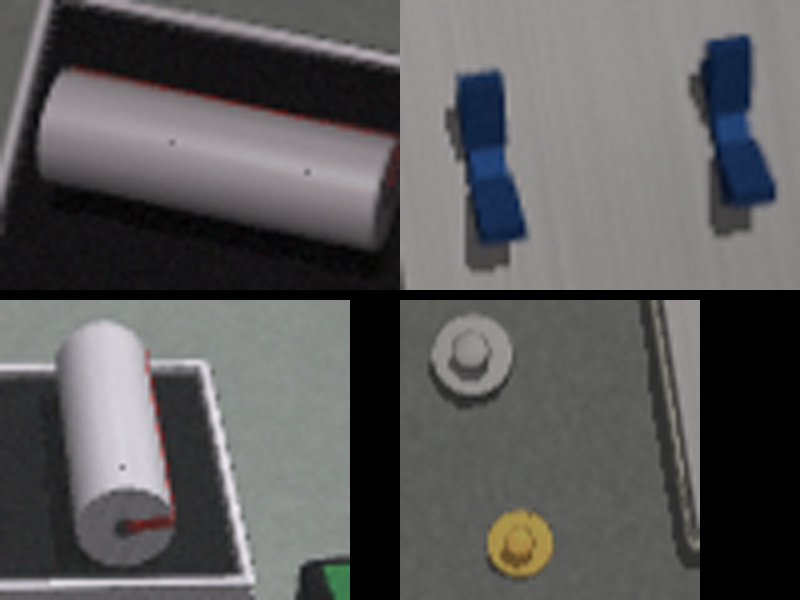

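The enlarged crop shows the line on the far side of the roller, slightly above the horizontal. In the side crop the red radius runs from (125,527) to (172,520). V corners are clear in the top crop. I'll take closer wrist pictures now.

Run:
```python
from h import *
c=r.get_calibration("top")
v=np.array([[91.25,156],[339.75,119]])/5+[310,165]-0.4
P=px2w(c,v,.086);print("V",P.round(4),np.linalg.norm(P[0]-P[1]),P.mean(0))
print("roller",px2w(c,[(169,172)],.031))
r.move_ptp([.50,.20,.30],[180,0,78]); cv2.imwrite("pics/w1.png",r.camera("wrist")); c=r.get_calibration("wrist")
np.savez("w1.npz",**{k:np.array(x) for k,x in c.items()}); print(c["mtx"],c["dist"],np.array(c["R"]).round(3),(-np.array(c["R"]).T@c["t"]).round(4),r.read_position())
r.move_ptp([.48,-.14,.34],[180,0,98]); cv2.imwrite("pics/w2.png",r.camera("wrist")); c=r.get_calibration("wrist")
np.savez("w2.npz",**{k:np.array(x) for k,x in c.items()})
print(r.read_t())
a,b=cv2.imread("pics/w1.png"),cv2.imread("pics/w2.png")
cv2.imwrite("pics/c2.png",cv2.resize(a,(800,600),interpolation=cv2.INTER_CUBIC))
cv2.imwrite("pics/c3.png",cv2.resize(b,(800,600),interpolation=cv2.INTER_CUBIC))
```

```text
V [[ 0.5527 -0.1417  0.086 ]
 [ 0.5688 -0.2437  0.086 ]] 0.10319988966408747 [ 0.56073664 -0.19268138  0.086     ]
roller [[0.61012628 0.19591913 0.031     ]]
[[312.15661825   0.         276.82423149]
 [  0.         312.15661825 209.19602714]
 [  0.           0.           1.        ]] [0.018502 0.       0.       0.       0.      ] [[ 0.978 -0.207 -0.001]
 [-0.196 -0.929  0.315]
 [-0.066 -0.308 -0.949]] [0.5164 0.28   0.4417] [0.49951589 0.20092299 0.29975818]
3.15
```

View pics/c2.png

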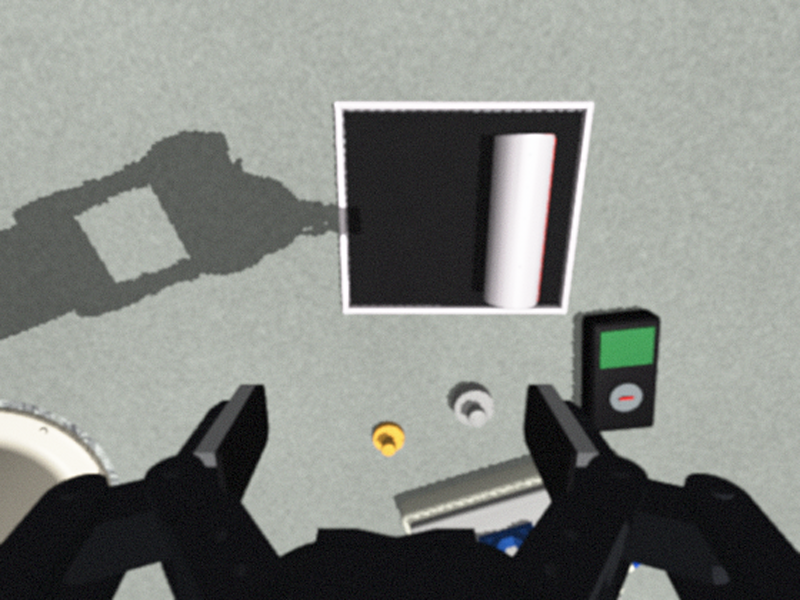

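View pics/c3.png

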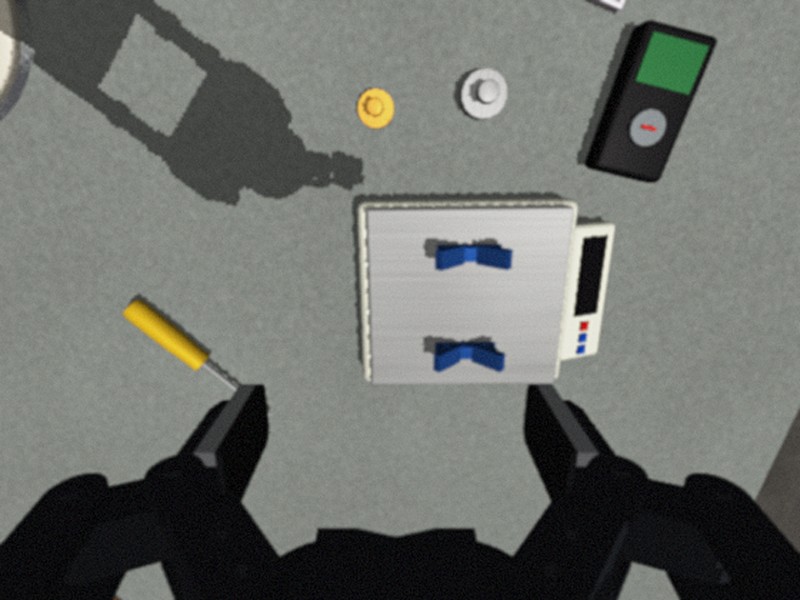

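The first wrist view shows the roller silhouettes at x≈495/554 (top) to 485/540 (bottom) in 800-wide pixels, with red on its right edge; the brass disc is at (388,437). The second shows the V's centred about (474,257) and (469,358), with brass at (375,108).

Run:
```python
from h import *
w1=dict(np.load("w1.npz"));w2=dict(np.load("w2.npz"));t=r.get_calibration("top");s=r.get_calibration("side")
S=1/1.42857
sc=lambda a:(np.array(a,float)+.5)*S-.5
yaw=lambda P:np.degrees(np.arctan2(P[1,1]-P[0,1],P[1,0]-P[0,0]))
C=px2w(w1,sc([(335,102),(593,102),(567,313),(345,313)]),.012);print("tray",C[:,:2].round(4).tolist(),C.mean(0),yaw(C[[0,1]]),yaw(C[[3,2]]))
A=px2w(w1,sc([(520,200),(514.7,270)]),.031);print("axis w1",A,yaw(A))
E=px2w(w1,sc([(526,134),(513,306)]),.056);print("ends w1",E,np.linalg.norm(E[0]-E[1]),E.mean(0))
# top: silhouettes in crop x5: upper (72,68)-(395,135), lower (45,180)-(375,248)
f=lambda p:(np.array(p,float)+.5)/5-.5+[125,140]
up=lambda x:68+(x-72)*67/323; lo=lambda x:180+(x-45)*68/330
n=np.array([-.2,1])
B=[]
for x in (130,320):
    y0=up(x); # perpendicular foot on lower
    k=(lo(x)-y0)/(1+.2*.206); B.append((x-.2*k/2,y0+k/2))
Bm=px2w(t,f(B),.031);print("axis top",Bm,yaw(Bm))
V=px2w(w2,sc([(473.7,257.7),(469,357.7)]),.086);print("V w2",V,yaw(V),np.linalg.norm(V[0]-V[1]),V.mean(0))
print("brass w1,w2,top",px2w(w1,sc([(388,437)]),.01),px2w(w2,sc([(375,108)]),.01),px2w(t,[((520-400+.5)/4-.5+240,(543-300+.5)/4-.5+190)],.01))
print("steel",px2w(w2,sc([(484,93)]),.012))
# red angle: end face plane near end (-y end)
ax=Bm[1]-Bm[0];ax/=np.linalg.norm(ax); 
u=(np.array([[125,527],[172,520]])-[0,300]+.5)/5-.5+[280,120]
nn=cv2.undistortPoints(u[:,None],s["mtx"],np.array(s["dist"]))[:,0]
R=np.array(s["R"]);o=-R.T@s["t"];d=np.c_[nn,[1,1]]@R
ec=E.mean(0)+ax*.075
P=o+d*(((ec-o)@ax)/(d@ax))[:,None];print("face",P,ec)
v=P[1]-P[0];fw=np.array([-ax[1],ax[0],0]);print("len",np.linalg.norm(v),"ang from up deg",np.degrees(np.arctan2(v@fw,v[2])),fw)
```

```text
tray [[0.472, 0.3309], [0.694, 0.2834], [0.6547, 0.0897], [0.4325, 0.1366]] [0.56330146 0.21018026 0.012     ] -12.083199938120611 -11.916043203832768
axis w1 [[0.6168919  0.21567034 0.031     ]
 [0.6041884  0.15186483 0.031     ]] -101.26018995059071
ends w1 [[0.62168844 0.27065817 0.056     ]
 [0.59309318 0.1261778  0.056     ]] 0.14728294356400176 [0.60739081 0.19841799 0.056     ]
axis top [[0.62147583 0.24212819 0.031     ]
 [0.60410195 0.15769976 0.031     ]] -101.62814006128148
V w2 [[ 0.55159336 -0.13981159  0.086     ]
 [ 0.56640488 -0.23851105  0.086     ]] -81.46548749689669 0.09980462532312138 [ 0.55899912 -0.18916132  0.086     ]
brass w1,w2,top [[ 0.44364457 -0.01949497  0.01      ]] [[ 0.4432795  -0.02260107  0.01      ]] [[ 0.44379758 -0.02256959  0.01      ]]
steel [[0.5452352  0.00479127 0.012     ]]
face [[0.59591381 0.12420822 0.03228162]
 [0.61863556 0.11953249 0.03597384]] [0.59227388 0.12495726 0.056     ]
len 0.023489847106811488 ang from up deg 80.95655363720122 [ 0.97947637 -0.201559    0.        ]
```

Measurements agree: roller centre ≈ (0.613, 0.199), yaw −101.7°, line ≈ 81° from up, so about 35 mm of rolling. Now I'll straddle it and roll.

Run:
```python
from h import *
O=[180,0,78.2]; fw=np.array([.979,-.204,0]); c=np.array([.613,.199,0])
r.move_ptp(c+[0,0,.12],O); r.servo_line(c+[0,0,.017],vel=.12)
print(r.read_position(),r.read_wrist_force().round(2) if hasattr(r.read_wrist_force(),'round') else r.read_wrist_force())
r.grip(.058,20); print(r.read_opening())
g=c-.0353*fw
r.servo_line(g+[0,0,.017],vel=.03); r.dwell(.3)
r.grip(.045,20); print(r.read_opening(),r.read_grasp_force(),r.read_position(),r.read_wrist_force(),r.read_t())
for n in ("top","wrist"):
    cv2.imwrite(f"pics/{n}3.png",r.camera(n))
w=r.get_calibration("wrist");np.savez("w3.npz",**{k:np.array(x) for k,x in w.items()})
o=np.zeros((600,800,3),np.uint8)
a=cv2.imread("pics/top3.png")[140:200,120:200];o[:300,:400]=cv2.resize(a,None,fx=5,fy=5,interpolation=cv2.INTER_CUBIC)
o[300:,:400]=cv2.resize(cv2.imread("pics/wrist3.png"),(400,300))
a=cv2.imread("pics/wrist3.png")[100:300,210:343]; o[:,400:799]=cv2.resize(a,(399,600),interpolation=cv2.INTER_CUBIC)
cv2.imwrite("pics/c4.png",o)
```

```text
[0.61393331 0.19908601 0.01809225] [-0.18 -1.08 -0.02]
0.058019573501322794
0.049146816174073245 24.307175874710083 [0.57943489 0.20606562 0.01742703] [ 3.25066104 -0.69655566 -0.27876422] 7.9667
```

View pics/c4.png

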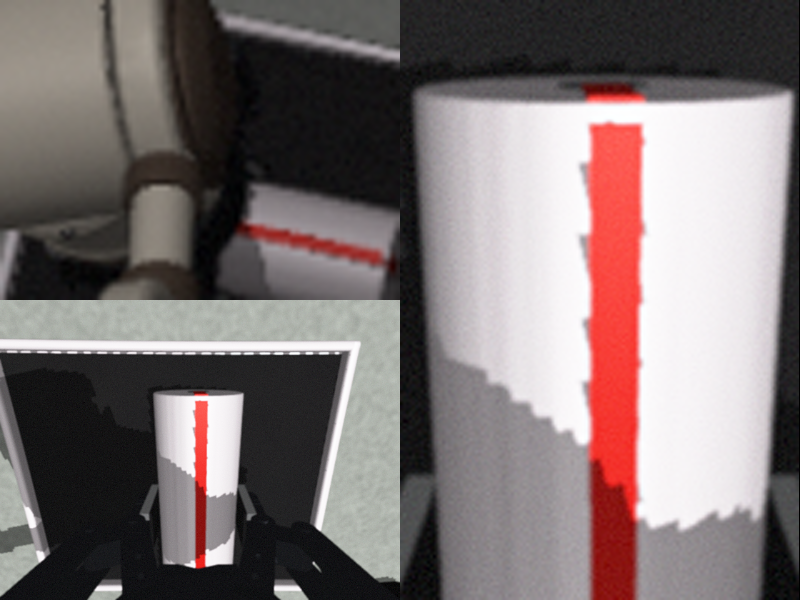

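The line now faces almost up. In the wrist crop at row 250 the red centre is at 615 and the silhouette midpoint at 603 with half-width 179, so it's ≈3.8° short and needs about 1.6 mm more rolling towards the robot.

```bash
cat >> h.py <<'E'
def redang(name=None):
    im=r.camera("wrist").astype(int)
    if name: cv2.imwrite(name,im.astype(np.uint8))
    out=[]
    for v in range(150,215,3):
        row=im[v,200:360]; m=np.where((row[:,2]>90)&(row[:,1]<90)&(row[:,0]<100))[0]
        if len(m)<5: continue
        b=np.where(row.max(1)>75)[0]
        # contiguous bright run round the red centre
        c=int(m.mean()); L=c
        while L>0 and row[L].max()>75: L-=1
        R=c
        while R<159 and row[R].max()>75: R+=1
        out.append((m.mean()-(L+R)/2)/((R-L-1)/2))
    return np.degrees(np.arcsin(np.median(out))),len(out)
E
python3 - <<'E'
from h import *
fw=np.array([.979,-.204,0])
print(redang())
p=np.array(r.read_position())
r.grip(.058,20); r.dwell(.2); print(redang())
g=np.array([.613,.199,.017])-.0353*fw
r.servo_line(g-.0016*fw,vel=.02); r.dwell(.2); r.grip(.045,20)
print(redang("pics/w4.png"),r.read_opening(),r.read_position()-p,r.read_wrist_force(),r.read_t())
E
```

```text
(np.float64(3.3725251146909274), 22)
(np.float64(2.125818323859547), 22)
(np.float64(-0.4735565747334443), 22) 0.049116830629280725 [-0.00139954  0.00028719  0.00021344] [ 3.45878028 -0.89465295  1.56494595] 9.35
```

Run:
```python
from h import *
w=dict(np.load("w3.npz")); e=px2w(w,[(277,133)],.056)[0]; p=np.array([.57943489,.20606562,0])
ax=np.array([.2027,.9792,0]); off=(e-p)@ax-.075; print("roller centre along +axis rel TCP",off, (e-p)@np.array([.979,-.204,0]))
r.grip(.040,50); print(redang(),r.read_opening())
q=np.array(r.read_position()); r.servo_line([q[0],q[1],.17],vel=.12); print(redang(),r.read_wrist_force(),r.read_position())
r.servo_line([.560,-.192,.17],[180,0,98.8],vel=.2); r.dwell(.3)
print(r.read_position(),r.read_tcp_rot(),r.read_wrist_force(),redang("pics/w5.png"),r.read_t())
w=r.get_calibration("wrist");np.savez("w5.npz",**{k:np.array(x) for k,x in w.items()})
a=cv2.imread("pics/w5.png")[40:340,90:470]; cv2.imwrite("pics/c5.png",cv2.resize(a,None,fx=2,fy=2,interpolation=cv2.INTER_CUBIC))
```

```text
roller centre along +axis rel TCP -0.002590755858579416 9.165978454290194e-05
(np.float64(-0.469642796014879), 22) 0.048270842048041884
(np.float64(-0.4715835124597824), 22) [-0.10687636 -1.10907179 -6.56151283] [0.5773167  0.20631859 0.16876986]
[ 0.56003383 -0.19171991  0.1699833 ] [-1.79998031e+02 -3.65583366e-03  9.88199432e+01] [-0.12380924 -0.38742855 -7.0411229 ] (np.float64(-6.594057399996871), 22) 13.5833
```

View pics/c5.png

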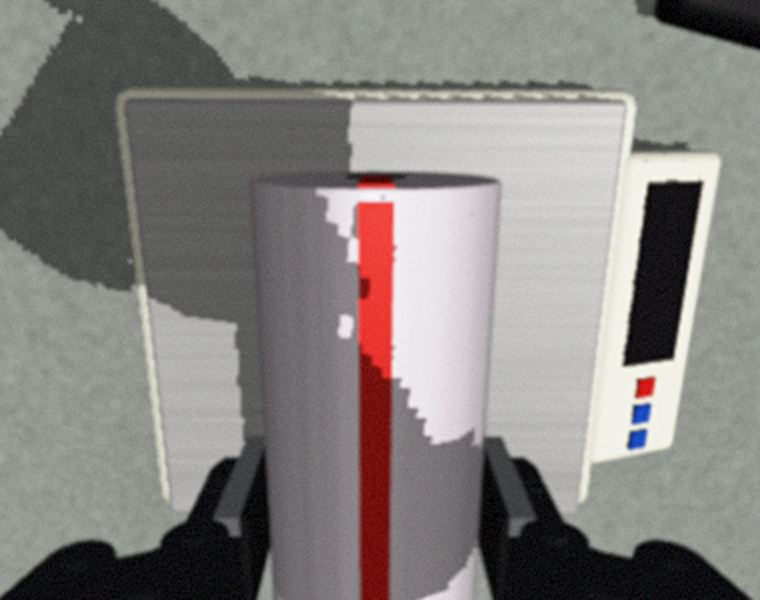

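The wrist view shows the line centred on the held roller (x≈376, silhouette 252–500) and the scale platform aligned with it (edges 122–632, midpoint 377). Now I'll lower it under force sensing.

Run:
```python
from h import *
r.servo_line([.560,-.192,.092],vel=.08); r.dwell(.3)
F0=np.array(r.read_wrist_force());M0=np.array(r.read_moment());print(F0,M0,r.read_position())
z=.092
while z>.0765:
    z-=.001; r.servo_line([.560,-.192,z],vel=.03); r.dwell(.1)
    d=np.array(r.read_wrist_force())-F0
    print(round(z,4),d.round(2),(np.array(r.read_moment())-M0).round(2),np.round(r.read_position(),4))
    if np.linalg.norm(d)>4: break
print(r.read_t())
```

```text
[ 0.18833403 -0.65104591 -6.36461747] [-0.01707344 -0.00035686  0.00363549] [ 0.56015682 -0.19206556  0.09230088]
0.091 [-0.98 -0.08 -0.12] [0.   0.03 0.04] [ 0.56   -0.192   0.0909]
0.09 [ 0.27  0.77 -1.2 ] [ 0.02 -0.    0.01] [ 0.56  -0.192  0.09 ]
0.089 [-0.13  0.31 -0.28] [ 0.04 -0.03 -0.  ] [ 0.56   -0.192   0.0889]
0.088 [ 0.7  -0.   -0.15] [0.03 0.01 0.03] [ 0.56  -0.192  0.088]
0.087 [ 0.4   1.27 -0.41] [0.04 0.04 0.04] [ 0.56  -0.192  0.087]
0.086 [ 0.33 -0.19  0.82] [-0.   -0.   -0.03] [ 0.56  -0.192  0.086]
0.085 [-0.33  0.96  0.14] [ 0.02  0.03 -0.02] [ 0.56  -0.192  0.085]
0.084 [-0.92  0.77 -0.22] [ 0.06 -0.01 -0.06] [ 0.56  -0.192  0.084]
0.083 [-0.49  0.18  0.03] [-0.04 -0.   -0.01] [ 0.56  -0.192  0.083]
0.082 [-0.32  1.15 -0.43] [ 0.   -0.03 -0.01] [ 0.56  -0.192  0.082]
0.081 [-0.32  0.65 -0.85] [ 0.03  0.03 -0.01] [ 0.56  -0.192  0.081]
0.08 [-0.53  0.94 -0.53] [ 0.06 -0.04  0.03] [ 0.56  -0.192  0.08 ]
0.079 [1.48 0.1  0.24] [ 0.03 -0.05  0.02] [ 0.5601 -0.1921  0.0791]
0.078 [-2.29  2.19  8.65] [0.25 0.28 0.03] [ 0.5604 -0.1921  0.0788]
19.9083
```

Run:
```python
from h import *
F0=np.array([.1,-.2,-6.5])
rd=lambda:(np.mean([np.array(r.read_wrist_force())-F0+0*r.dwell(.03) if False else (r.dwell(.03),np.array(r.read_wrist_force())-F0)[1] for _ in range(8)],0).round(2),np.round(r.read_position(),5))
for x in (.560,.5605,.561):
    r.servo_line([x,-.192,.0783],vel=.02); r.dwell(.15); print(x,*rd())
print(r.read_t())
```

```text
0.56 [-1.27  1.93 10.95] [ 0.56036 -0.19215  0.0788 ]
0.5605 [-3.41  2.41 13.32] [ 0.5604  -0.19214  0.07881]
0.561 [-5.53  2.08 14.47] [ 0.5604  -0.19212  0.07875]
21.9083
```

Run:
```python
from h import *
r.servo_line([.5598,-.192,.0787],vel=.02); r.dwell(.2); print(r.read_position(),r.read_wrist_force())
r.grip(.085,20); r.dwell(.2); print(r.read_opening(),r.read_position(),r.read_wrist_force())
p=np.array(r.read_position()); r.servo_line([p[0],p[1],.20],vel=.12)
r.servo_line([.555,-.155,.27],vel=.15); r.dwell(.2)
w=r.get_calibration("wrist");np.savez("w6.npz",**{k:np.array(x) for k,x in w.items()})
im=r.camera("wrist"); cv2.imwrite("pics/w6.png",im)
cv2.imwrite("pics/c6.png",cv2.resize(im[100:350,140:420],None,fx=2.4,fy=2.4,interpolation=cv2.INTER_CUBIC)); print(r.read_t())
q=np.array([.5604,-.1921,.092]);a=np.array([-.153,.988,0]);l=np.array([.988,.153,0])
for s in (-.075,0,.075): print((w2px(w,[q+a*s+[0,0,.025],q+a*s-l*.025,q+a*s+l*.025])-[140,100]+.5)*2.4)
```

```text
[ 0.56034978 -0.19213997  0.0788376 ] [3.23844237 1.87234612 1.17531028]
0.08508926794430789 [ 0.55976848 -0.19202673  0.07870384] [-0.39890209  0.2634969   0.52086691]
25.1
[[331.43700849 465.05591325]
 [279.82706021 435.62049818]
 [383.100685   435.62581387]]
[[331.29137063 310.85104861]
 [276.17301838 290.26807296]
 [386.48999282 290.2069555 ]]
[[331.12580175 132.0840194 ]
 [271.88541231 123.40361204]
 [390.47994684 123.2556137 ]]
```

View pics/c6.png

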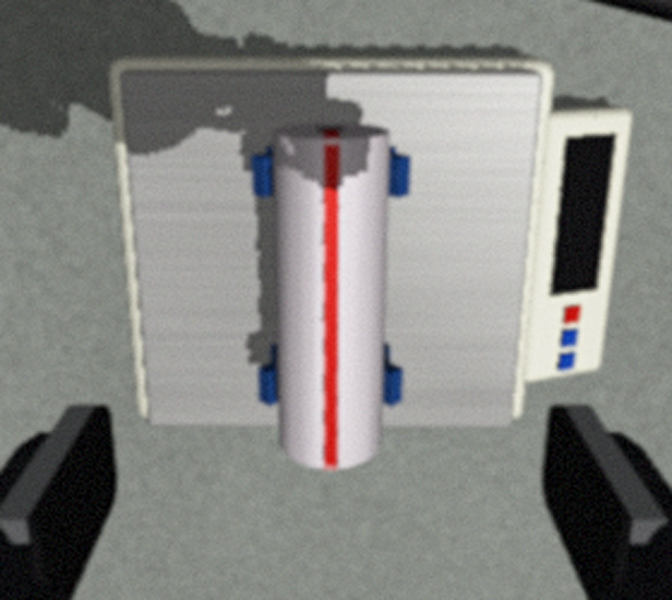

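The roller is seated in both V's with the line on top (red 325–338, predicted line 331) and the ends at rows ≈140 and 467, so its centre is ≈2 mm towards −y from the grip point. Now the brass weight.

Run:
```python
from h import *
O=[180,0,98.8]; b=[.4435,-.0222]
r.move_ptp([*b,.12],O); r.grip(.05,20); r.servo_line([*b,.05],vel=.12); r.servo_line([*b,.0125],vel=.05); r.dwell(.1)
print(r.read_position(),r.read_wrist_force())
r.grip(.012,30); r.dwell(.2); zg=r.read_position(); print("gripped",r.read_opening(),r.read_grasp_force(),zg,r.read_wrist_force())
r.servo_line([*b,.07],vel=.1); print(r.read_opening(),r.read_wrist_force())
r.servo_line([*b,.20],vel=.15)
cv2.imwrite("pics/w7.png",r.camera("wrist"))
r.servo_line([.5607,-.1943,.20],O,vel=.15); r.servo_line([.5607,-.1943,.15],vel=.08); r.dwell(.3)
print(r.read_position(),r.read_tcp_rot(),r.read_wrist_force(),r.read_t())
im=r.camera("wrist"); s=r.camera("side")
o=np.zeros((600,800,3),np.uint8)
o[:,:400]=cv2.resize(im[120:420,180:380],None,fx=2,fy=2); o[:400,400:]=cv2.resize(s[200:300,300:400],None,fx=4,fy=4,interpolation=cv2.INTER_CUBIC)
cv2.imwrite("pics/c7.png",o)
```

```text
[ 0.44386965 -0.0223115   0.01285651] [-0.47329899  0.58756782  0.04746556]
gripped 0.01463515342816928 29.38519388437271 [ 0.44372686 -0.02227454  0.01276495] [-0.45927147  0.48067984  4.9456066 ]
0.014498915656275263 [ 0.12619039 -0.26784786 -1.63021391]
[ 0.56098213 -0.19447729  0.15051593] [1.79957703e+02 3.24714756e-02 9.87991946e+01] [-0.19817905 -0.30297659 -1.89936392] 33.2083
```

View pics/c7.png

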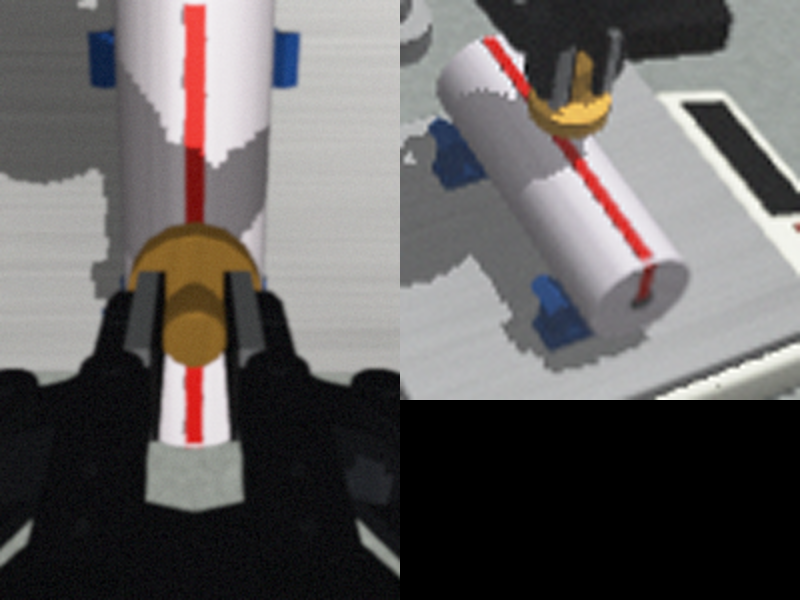

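The wrist view shows the weight centred over the line (both at x≈194), and the side view shows the disc level above the roller. Now I'll lower it by force.

Run:
```python
from h import *
x,y=.5606,-.1943
avg=lambda:np.mean([(r.dwell(.02),np.array(r.read_wrist_force()))[1] for _ in range(8)],0)
r.servo_line([x,y,.133],vel=.04); r.dwell(.3); F0=avg(); print(F0,r.read_position())
z=.132
while z>.1275:
    z-=.0005; r.servo_line([x,y,z],vel=.02); r.dwell(.08); d=avg()-F0
    print(round(z,4),d.round(2),np.round(r.read_position(),5))
    if d[2]>2: break
r.dwell(.2); print(avg()-F0,np.round(r.read_position(),5),r.read_moment(),r.read_t())
```

```text
[ 0.13397108  0.08502013 -1.03134094] [ 0.56064286 -0.19432445  0.13310599]
0.1315 [-0.27 -0.23 -0.02] [ 0.56061 -0.19434  0.13152]
0.131 [-0.2  -0.17 -0.01] [ 0.56062 -0.1943   0.13102]
0.1305 [-0.12 -0.25 -0.29] [ 0.56061 -0.1943   0.13051]
0.13 [-0.12 -0.18 -0.19] [ 0.56061 -0.19433  0.13002]
0.1295 [-0.4   0.28  2.36] [ 0.56072 -0.19438  0.12973]
[-0.60810088  0.27114209  2.85539949] [ 0.56073 -0.19438  0.12972] [0.06912633 0.04905104 0.03025557] 36.9833
```

Run:
```python
from h import *
x,y=.5606,-.1943
r.servo_line([x,y,.1297],vel=.02); r.dwell(.2)
r.grip(.045,20); r.dwell(.3); print(r.read_opening(),r.read_wrist_force())
r.servo_line([x,y,.20],vel=.08); r.servo_line([x-.02,y+.06,.27],vel=.15); r.dwell(1)
w=r.camera("wrist"); s=r.camera("side")
o=np.zeros((600,800,3),np.uint8)
o[:500,:400]=cv2.resize(w[110:310,200:360],None,fx=2.5,fy=2.5,interpolation=cv2.INTER_CUBIC)
o[:400,400:]=cv2.resize(s[200:300,300:400],None,fx=4,fy=4,interpolation=cv2.INTER_CUBIC)
cv2.imwrite("pics/c8.png",o); print(r.read_t())
```

```text
0.04465492904516584 [-0.09929512  0.0951389   1.27055074]
41.0333
```

View pics/c8.png

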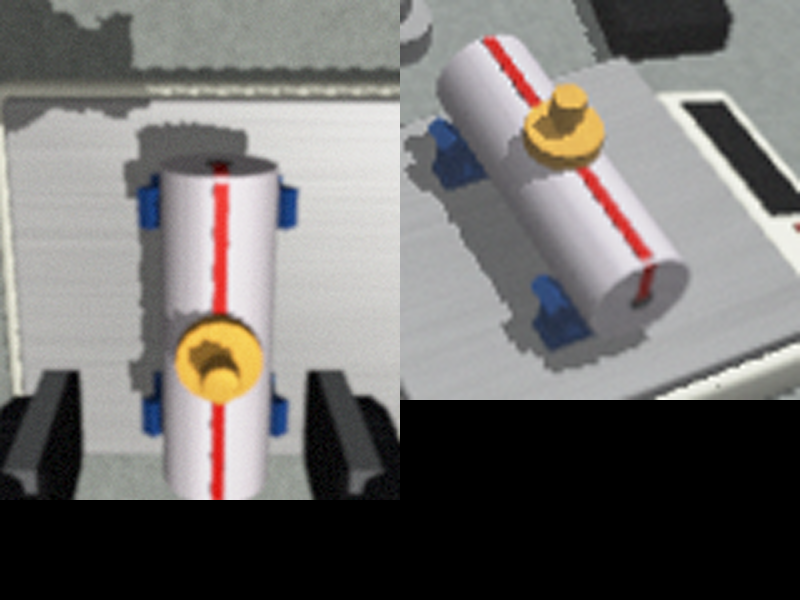

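The weight stands level on the line near mid-length (disc and knob both at x≈219, line at 219), with the gripper clear.

```bash
python3 -c "
from station import r
print(r.hand_in())"
```

```text
the job is handed in; nothing more can be done
None
```

I rolled the roller in the tray until its red line faced up (about 0.5° off by the wrist camera), laid it in both V-rests and stood the brass weight upright on the middle of the line. I handed the job in at about 41 s; no verdict came back.

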